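Snap the lid of the silver keeper shut

ROBOT

A 6-joint arm with a two-finger parallel gripper is mounted at the origin on a cart in front of the work surface, level with it; the furniture and walls round the work are solid. World frame = base frame: x ahead of the robot, y to its left, z up, the work surface at z = 0. Lengths are in m, angles in rad, forces in N, time in s.
With the tool pointing down it reaches from about 0.325 to 0.775 m from the base axis. Payload 9.3 kg.
Tool frame: the origin (TCP) lies midway between the tips of the shut fingers; the grasp point (between the pads) lies 19 mm behind it; z points along the fingers, y is the direction in which the jaws open and shut (so a half turn about z gives the same grasp; the last joint's range is limited). The gripper opens to 85 mm and grips with 20 to 120 N. Pads are 22 mm wide; open, the fingers measure 114 mm over their backs; the gripper's body (76 mm by 85 mm) begins 54 mm behind the grasp point. The pads swing forward as they close: fully open they stand 13 mm farther back than shut.
Start: joints at [-1.448, 0.259, 0.021, 1.334, 0, 1.418], TCP at [0.15, -0.529, 0.231] pointing down, gripper open.
Joint ranges: [-3.04, 3.04], [-0.91, 1.82], [-1.04, 1.36], [-1.92, 1.95], [-1.52, 1.45], [-3.14, 3.14]. Speed limits (rad/s): [2.22, 2.22, 2.79, 3.14, 3.14, 3.14].

INTERFACE

Orientations are given as [roll, pitch, yaw] about the fixed x, y, z axes, in that order (R = Rz(yaw) Ry(pitch) Rx(roll)).
In Python, from cell import arm gives the robot as it stands. The module is installed in compiled form; this text tells all that it offers. Calls block until the motion is done:
- arm.reach(position, orientation): joint-space move of the TCP to a pose.
- arm.move_straight(position, ori=None, v=0.15): straight line of the TCP; ori=None keeps the orientation; v is the mean speed in m/s.
- arm.movej(angles): joint-space move.
- arm.set_gripper(opening, strength=None): finger opening in m; strength is the grip in N (None keeps the last); returns when the fingers have stopped.
- arm.pause(seconds).
- arm.ik(position, orientation): joint angles nearest the present ones, or None.
- arm.capture(name): name is "scene" or "top" or "wrist"; returns (picture, depth): 384x512x3 uint8, red, green, blue; 384x512 float32, m along the optical axis (not along the pixel's ray), 0 where there is no reading.
- arm.get_calibration(name): a dict with "vertical_fov" (degrees; the focal length in pixels is half the picture's height over the tangent of half this angle, whatever the lens; pixels are square), "cx", "cy" (the principal point, pixels), "k1" (the pictures are not rectified: a ray, as slopes to the right and down, at radius r is drawn at 1 + k1 r^2 times it, then the intrinsics apply), "extrinsics" (4x4, takes a point from world to camera coordinates). Camera axes: x right, y down, z forward; pixel columns grow to the right and rows downward; lengths in m; the calibration is good to about 2 mm. A picture is of the moment at which its call begins: read the wrist's pose just before it. get_calibration takes no time and is no camera call; for the wrist camera it gives the pose at the moment of the call.
A pose or a line that the arm cannot do raises arm.Unreachable and nothing moves.
- arm.hand_in(): hands the job in, once; it reports no verdict.
Readings, each from a call of its own:
- arm.current_clock(): time.
- arm.current_joint_pos(): joint angles.
- arm.current_qd(): joint speeds.
- arm.current_joint_torque(): joint torques, N m.
- arm.current_eef_pos(): TCP position.
- arm.current_tool_rot(): TCP orientation.
- arm.current_contact_force(): force on the tool from outside, world axes, zero at the start.
- arm.current_wrist_torque(): the same for the moment, N m.
- arm.current_opening(): finger opening in m.
Only numpy, scipy, OpenCV 4.12 (cv2) and the standard library are available. Lean on these libraries where they do the work, as an engineer would, in place of code of your own. Each camera call takes 0.05 s, during which the arm holds its last target. There are 200 camera calls.

TASK

The lid of the round tub in which finished silver is kept from tarnish lies loose on its catches. With the fingertips, press down on the three ribbed thumb tabs round its rim, one after another, until each has clicked and the lid is fully home all round. Press only on the white rim, not on the clear window in the middle; do not lift the lid, keep the tub where it stands and leave the other things on the bench alone.

Things in the scene. Friction and masses are not known exactly. Their poses are not given: they have to be found in the camera images.
- tub: Round grey plastic tub, 172 mm across at the rim and 60 mm high, standing loose on the bench (about 1.2 kg, with rings and a chain inside). Origin: centre of its underside, z up. Three sprung catches stand inside its wall, 70 mm from the axis, one under each thumb tab of the lid.
- lid: White plastic lid, 180 mm across; rim 6 mm thick round a clear window, skirt hanging 12 mm down outside the tub. Origin: on its axis at the underside of the rim, 68 mm above the tub's foot while loose, 60 mm when home. Pressed over a tab, a section gives at about 7 N (5 to 11 N), snaps home 8.4 mm below where it lay and stays. This tilts the lid a little (0.1 rad) and leaves unpressed sections up.
- lid_window: Thin clear disc, 97 mm across, in the middle of the lid, 2.5 mm lower than the white rim. Origin: as the lid's. Not to be pressed.
- tab_a (a point): Where to press thumb tab a: on its upper face, 70 mm from the lid's axis (along the lid's +x). A tab is a flat white tongue 30 mm wide with four grey ribs across it, reaching from 61 mm to 98 mm from the axis: it stands 1 mm proud of the rim and its round end juts 8 mm out over the edge. The point is 75 mm above the bench while the section is loose, 67 mm when it has clicked home.
- tab_b (a point): The same point of thumb tab b, 120 degrees anticlockwise from tab a seen from above.
- tab_c (a point): The same point of thumb tab c, 240 degrees anticlockwise from tab a.
- film_can: Bystander: black film can with grey cap, 33 mm across, 54 mm high. Origin: centre of its underside.
- flux_jar: Bystander: small cream jar with green cap, 45 mm across, 46 mm high. Origin: centre of its underside.
- scriber: Bystander: thin needle tool with dark wooden handle, 105 mm long, 12 mm high, lying along its own y. Origin: middle of its underside.
- solder_spool: Bystander: small white spool of solder, 42 mm across, 22 mm high. Origin: centre of its underside.

How it is judged:
On the way, in this order (a step that is already met when the one before it is completed fails the run):
1. one section of the rim has clicked home (z of any of tab_a, tab_b, tab_c in the frame of tub below 0.0685 m), for 0.1 s.
2. a second section has clicked home too ((z of each of tab_a, tab_b in the frame of tub below 0.0685 m or z of each of tab_b, tab_c in the frame of tub below 0.0685 m or z of each of tab_a, tab_c in the frame of tub below 0.0685 m)), for 0.1 s.
3. the third section has clicked home too (z of each of tab_a, tab_b, tab_c in the frame of tub below 0.0685 m), for 0.1 s.
At the end, for the whole second after the job is handed in: All three tab points are within 1.5 mm of their home height, 67 mm above the tub's foot; the lid lies level on the tub to 0.015 rad, the tub stands upright, and both are at rest. The sections clicked home one after another (all of step 3 and angle between the z axis of lid and the z axis of tub, either way round below 0.015 rad and linear speed of each of lid, tub below 0.02 m/s and angle between tub's own z axis and vertical below 0.03 rad); the robot touches nothing.
It fails at once if the clear window is pressed (over 3 N) (contact force between anything else and lid_window above 3 N).
It fails at once if the lid is lifted or prised up (z of lid in the frame of tub above 0.078 m or angle between the z axis of lid and the z axis of tub, either way round above 0.2 rad).
It fails at once if the tub is lifted, tipped or pushed more than 30 mm (height (world z) of tub above 0.008 m or angle between tub's own z axis and vertical above 0.1 rad or distance of tub from where it was at the start of the episode above 0.03 m).
It fails at once if a bystander is moved more than 20 mm (distance of any of film_can, flux_jar, scriber, solder_spool from where it was at the start of the episode above 0.02 m).
It also fails if it takes over 37 s, if anything falls off the work surface, if the arm or the gripper's body presses on something with over 40 N, if the wrist force passes 120 N, or if a joint passes its speed limit or range.

## Working session

There is one attempt and no reset: what is moved stays moved. The work goes in short steps, each a Python script; the robot and the scene stay as the last script left them, time stands still between calls to the robot, and variables do not carry over. Pictures are saved under pics/ and viewed, about 8 in all and at most 12, crops included, and the job is handed in when it is done.

```bash
mkdir -p pics; cat > h.py <<'E'
import numpy as np, cv2
from cell import arm
def ray(c,u,v):
    f=192/np.tan(np.radians(c["vertical_fov"]/2))
    p=np.array([(u-c["cx"])/f,(v-c["cy"])/f]); q=p.copy()
    for _ in range(20): q=p/(1+c["k1"]*(q@q))
    return np.array([q[0],q[1],1.])
def onplane(c,u,v,z):
    E=np.array(c["extrinsics"]); R=E[:3,:3]; o=-R.T@E[:3,3]; d=R.T@ray(c,u,v)
    return o+d*(z-o[2])/d[2]
def bydepth(c,u,v,D):
    E=np.array(c["extrinsics"]); R=E[:3,:3]; o=-R.T@E[:3,3]
    return o+R.T@ray(c,u,v)*D
E
python3 - <<'E'
from h import *
import pickle
for n in("top","scene"):
    c=arm.get_calibration(n); p,d=arm.capture(n)
    pickle.dump((c,p,d),open(n+".pkl","wb")); cv2.imwrite(f"pics/{n}.png",cv2.resize(p[:,:,::-1],(800,600)))
    E=np.array(c["extrinsics"]); print(n,-E[:3,:3].T@E[:3,3],c["vertical_fov"],c["k1"])
E
```

```text
top [ 0.42041485 -0.06914192  0.93121063] 48.5124571369234 -0.028113998377347203
scene [ 0.34774394 -0.56997111  0.76957775] 54.453866768494606 -0.03647690577001649
```

View pics/top.png

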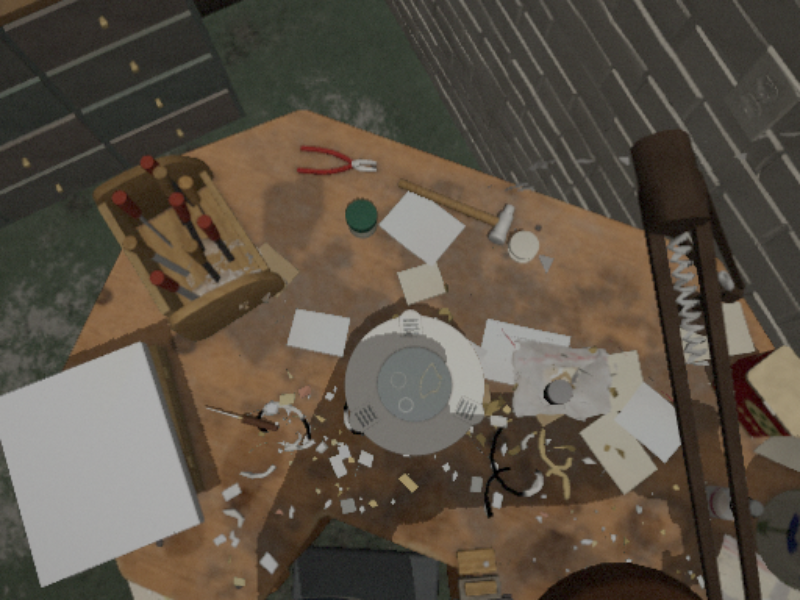

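View pics/scene.png

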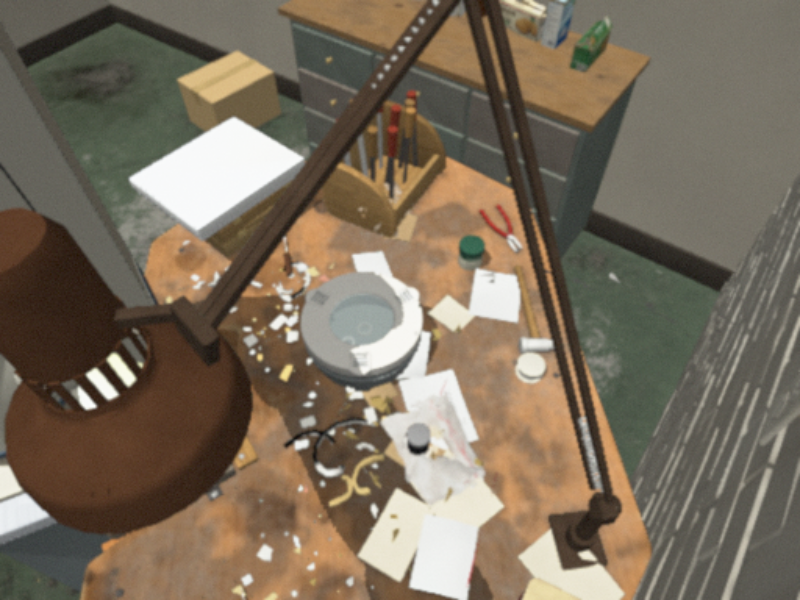

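The top view shows the tub at about (415,385), its tabs at (410,323), (365,416) and (466,406), and the lamp arm at the right. The scene view shows the lamp's struts and shade, which I need to locate so I can avoid them.

```bash
python3 - <<'E'
from h import *
import pickle
np.set_printoptions(precision=3,suppress=True)
c,p,d=pickle.load(open("top.pkl","rb"))
T=[]
for u,v in((410,323),(365,416),(466,406),(415,385)):
    u*=.64;v*=.64; D=d[int(v),int(u)]
    P=onplane(c,u,v,.075);T.append(P); print(P,bydepth(c,u,v,D))
T=np.array(T); 
print("bystanders",[onplane(c,u*.64,v*.64,z)[:2] for u,v,z in((362,214,.046),(558,390,.054),(524,246,.022),(245,418,.01))])
print([np.linalg.norm(T[i]-T[j]) for i,j in((0,1),(1,2),(0,2))])
# tall obstacles from both cameras: max height grid
G=np.zeros((24,30))
for n in("top","scene"):
    c,p,d=pickle.load(open(n+".pkl","rb"))
    for v in range(0,384,2):
        for u in range(0,512,2):
            if d[v,u]>0:
                P=bydepth(c,u,v,d[v,u]); i=int((P[0]+.2)/.05); j=int((P[1]+.75)/.05)
                if 0<=i<24 and 0<=j<30: G[i,j]=max(G[i,j],P[2])
print("cols y from -.75 step .05; rows x, cm")
print("      "," ".join("%3d"%(-75+5*j) for j in range(30)))
for i in range(24): print("%4d: "%(-20+5*i)," ".join("%3d"%(100*g) for g in G[i]))
big=np.zeros((768,1024,3),np.uint8)
c,p,d=pickle.load(open("top.pkl","rb"))
cv2.imwrite("pics/lid.png",cv2.resize(p[190:305,205:325,::-1],None,fx=5,fy=5,interpolation=cv2.INTER_CUBIC))
E
```

```text
[ 0.583 -0.073  0.075] [ 0.583 -0.073  0.077]
[ 0.46  -0.022  0.075] [ 0.46  -0.022  0.076]
[ 0.479 -0.15   0.075] [ 0.479 -0.15   0.077]
[ 0.503 -0.083  0.075] [ 0.503 -0.083  0.07 ]
bystanders [array([0.74 , 0.003]), array([ 0.508, -0.272]), array([ 0.714, -0.23 ]), array([0.451, 0.145])]
[np.float64(0.13328889022831955), np.float64(0.12925889712901925), np.float64(0.1290976914170278)]
cols y from -.75 step .05; rows x, cm
       -75 -70 -65 -60 -55 -50 -45 -40 -35 -30 -25 -20 -15 -10  -5   0   5  10  15  20  25  30  35  40  45  50  55  60  65  70
 -20:    0   0   0   0   0   0   0   0   0   0   0   0   0   0   0   0   0   0   0   0   0   0   0   0   0   0   0   0   0   0
 -15:    0   0   0   0   0   0   0   0   0   0   0   0   0   0   0   0   0   0   0   0   0   0   0   0   0   0   0   0   0   0
 -10:    0   0   0   0   0   0   0   0   0   0   0   0   0   0   0   0   0   0   0   0   0   0   0   0   0   0   0   0   0   0
  -5:    0   0   0   0   0   0   0   0   0   0   0   0   1   6   0   0   0   0   0   0   0   0   0   0   0   0   0   0   0   0
   0:    0   0   0   0   0   0   0  
[... 1803 characters left out ...]
0   4   4   0   0  19  19  19  13   0   0   0   0   0   0   0   0
  75:    0   0   0   0  25   0   0  27  26  22  19  14   1   1   5   4   0   0   5   9  12  12   0   0   0   0   0   0   0   0
  80:    0   0   0   0  24  27   0   0   0   0   0   0   0   1   1   1   1   0   0   7   0   0   0   0   0   0   0   0   0   0
  85:    0   0   0   0   0  32   0   0   0   0   0   0   0   0   0   0   1   1   0   0   0   0   0   0   0   0   0   0   0   0
  90:    0   0   0   0   0  32  30   0   0   0   0   0   0   0   0   0   0   0   0   0   0   0   0   0   0   0   0   0   0   0
  95:    0   0   0   0   0   0  26  15   0   0   0   0   0   0   0   0   0   0   0   0   0   0   0   0   0   0   0   0   0   0
```

View pics/lid.png

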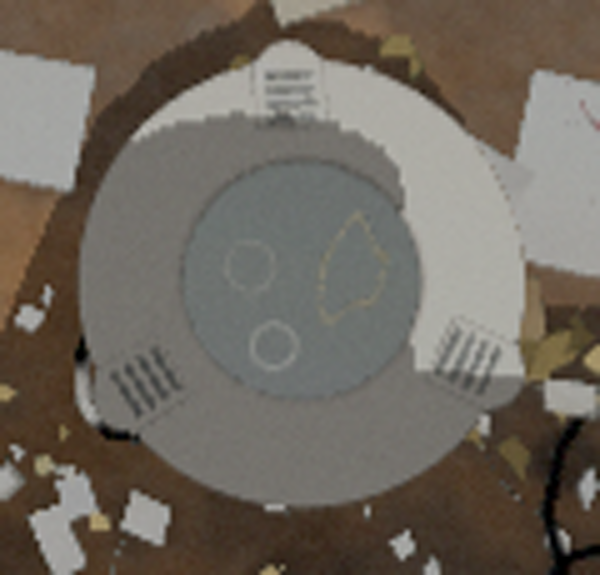

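The crop confirms the lid: the tabs are at (288,90), (147,383) and (468,357), and the window is centred at (302,278). The tab spacing of 0.129–0.133 m is close to the expected 0.121 m, because I read them slightly outboard. The lamp lies between the arm and the tub, so I'll map it and the arm.

```bash
python3 - <<'E'
from h import *
import pickle
np.set_printoptions(precision=3,suppress=True)
for n,L in(("top",[(670,160),(655,240),(700,240),(670,340),(710,340),(690,450),(720,450),(715,560),(745,560),(620,575),(560,590),(680,590),(740,290)]),
 ("scene",[(445,10),(400,70),(340,140),(280,220),(220,300),(180,330),(120,320),(60,240),(20,230),(40,400),(120,430),(240,400),(130,510),(80,480),(480,10),(510,100),(500,150),(540,250),(575,380),(600,500),(580,550),(20,530),(30,500)])):
    c,p,d=pickle.load(open(n+".pkl","rb"))
    for u,v in L:
        D=d[int(v*.64),int(u*.64)]; print(n,u,v,round(float(D),3),bydepth(c,u*.64,v*.64,D) if D>0 else "")
c,p,d=pickle.load(open("top.pkl","rb"))
f=5/.64
for q in((288,90),(147,383),(468,357),(302,278)):
    u,v=205+q[0]/5,190+q[1]/5; print(q,onplane(c,u,v,.0755 if q[0]!=302 else .0715))
p,d=arm.capture("wrist"); cv2.imwrite("pics/w0.png",p[:,:,::-1])
print(arm.current_clock(),arm.current_joint_pos(),arm.current_tool_rot(),arm.current_contact_force())
print("ik over tub",arm.ik([.5,-.08,.2],[np.pi,0,0]),arm.ik([.5,-.08,.2],[np.pi,0,1.57]))
E
```

```text
top 670 160 0.341 [ 0.573 -0.2    0.614]
top 655 240 0.365 [ 0.541 -0.203  0.583]
top 700 240 0.354 [ 0.538 -0.223  0.593]
top 670 340 0.384 [ 0.491 -0.222  0.553]
top 710 340 0.377 [ 0.491 -0.242  0.56 ]
top 690 450 0.409 [ 0.43  -0.248  0.513]
top 720 450 0.913 [ 0.443 -0.51  -0.001]
top 715 560 0.436 [ 0.36  -0.281  0.47 ]
top 745 560 0.424 [ 0.362 -0.295  0.483]
top 620 575 0.55 [ 0.328 -0.257  0.347]
top 560 590 0.562 [ 0.311 -0.211  0.331]
top 680 590 0.539 [ 0.32  -0.304  0.356]
top 740 290 0.818 [ 0.635 -0.478  0.138]
scene 445 10 0.379 [ 0.532 -0.233  0.587]
scene 400 70 0.378 [ 0.492 -0.25   0.563]
scene 340 140 0.381 [ 0.442 -0.265  0.534]
scene 280 220 0.383 [ 0.389 -0.285  0.5  ]
scene 220 300 0.382 [ 0.336 -0.307  0.469]
scene 180 330 0.398 [ 0.303 -0.3    0.444]
scene 120 320 0.392 [ 0.269 -0.282  0.453]
scene 60 240 0.345 [ 0.26  -0.267  0.52 ]
scene 20 230 0.339 [ 0.242 -0.258  0.529]
scene 40 400 0.422 [ 0.188 -0.277  0.392]
scene 120 430 0.414 [ 0.238 -0.323  0.387]
scene 240 400 0.477 [ 0.321 -0.308  0.343]
scene 130 510 0.418 [ 0.224 -0.365  0.347]
scene 80 480 0.407 [ 0.201 -0.34   0.37 ]
scene 480 10 1.873 [ 1.362  1.048 -0.131]
scene 510 100 0.422 [ 0.574 -0.262  0.525]
scene 500 150 1.813 [ 1.24   0.653 -0.374]
scene 540 250 0.503 [ 0.599 -0.307  0.398]
scene 575 380 0.88 [ 0.771 -0.273 -0.001]
scene 600 500 0.623 [ 0.63  -0.464  0.144]
scene 580 550 0.712 [ 0.628 -0.484  0.017]
scene 20 530 0.752 [-0.019 -0.16  -0.009]
scene 30 500 0.768 [-0.    -0.129  0.   ]
(288, 90) [ 0.58  -0.073  0.076]
(147, 383) [ 0.459 -0.024  0.076]
(468, 357) [ 0.476 -0.15   0.076]
(302, 278) [ 0.505 -0.083  0.072]
0.15 [-1.448  0.259  0.021  1.334 -0.     1.418] [-3.141 -0.     0.276] [-0.447  0.167  0.188]
ik over tub [-0.325  0.196 -0.142  1.232  0.     2.817] [-0.325  0.196 -0.142  1.232  0.     1.247]
```

View pics/w0.png

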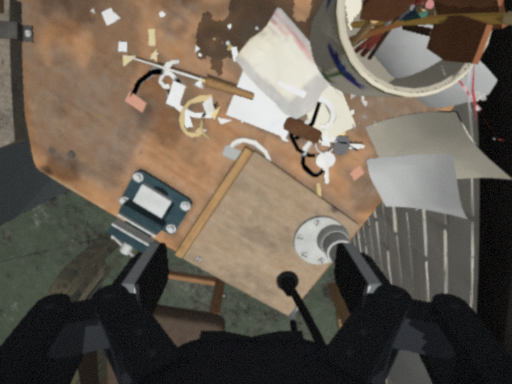

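The wrist view shows a low side table below the arm, with nothing near the gripper.

The lamp shade is centred at about (.22,-.27), with its rim at z .34. Its strut rises to (.57,-.2,.61). A direct sweep to the tub would hit it. I'll fold the arm up, swing over the lamp, unfold to the left of the tub and approach low.

```bash
python3 - <<'E'
from h import *
np.set_printoptions(precision=3,suppress=True)
def st(s): print(s,round(arm.current_clock(),2),np.array(arm.current_joint_pos()),np.array(arm.current_eef_pos()),np.array(arm.current_contact_force()))
q=np.array(arm.current_joint_pos())
O=[np.pi,0,np.pi/2]
for P in([.45,.08,.2],[.45,-.03,.12],[.461,-.025,.07],[.477,-.148,.07],[.5765,-.073,.07]): print(P,arm.ik(P,O))
arm.movej([q[0],-.4,1.2,1.334,0,q[5]]); st("fold")
arm.movej([0.05,-.4,1.2,1.334,0,q[5]]); st("swing")
E
```

```text
[0.45, 0.08, 0.2] [-0.008  0.113 -0.245  1.213  0.     1.563]
[0.45, -0.03, 0.12] [-0.253  0.156 -0.409  1.005  0.     1.318]
[0.461, -0.025, 0.07] [-0.236  0.221 -0.47   0.879  0.     1.335]
[0.477, -0.148, 0.07] [-0.469  0.279 -0.387  0.905  0.     1.102]
[0.5765, -0.073, 0.07] [-0.27   0.402 -0.194  0.975  0.     1.3  ]
fold 3.69 [-1.448 -0.399  1.199  1.334 -0.     1.418] [ 0.097 -0.105  1.168] [0.744 0.721 0.568]
swing 5.53 [ 0.049 -0.4    1.2    1.334 -0.     1.418] [0.111 0.089 1.168] [-0.135 -0.308  0.186]
```

```bash
python3 - <<'E'
from h import *
import pickle
np.set_printoptions(precision=3,suppress=True)
def st(s): print(s,round(arm.current_clock(),2),np.array(arm.current_eef_pos()),np.array(arm.current_contact_force()))
O=[np.pi,0,np.pi/2]
arm.reach([.45,.08,.2],O); st("unfold")
arm.set_gripper(0.0)
arm.move_straight([.455,-.02,.15]); st("near")
c=arm.get_calibration("wrist"); p,d=arm.capture("wrist"); pickle.dump((c,p,d),open("w1.pkl","wb"))
cv2.imwrite("pics/w1.png",p[:,:,::-1]); print(arm.current_opening())
E
```

```text
unfold 9.04 [0.45 0.08 0.2 ] [-0.005 -0.672  0.198]
near 10.71 [ 0.455 -0.02   0.15 ] [0.355 0.644 0.456]
-0.00013915896056005588
```

View pics/w1.png

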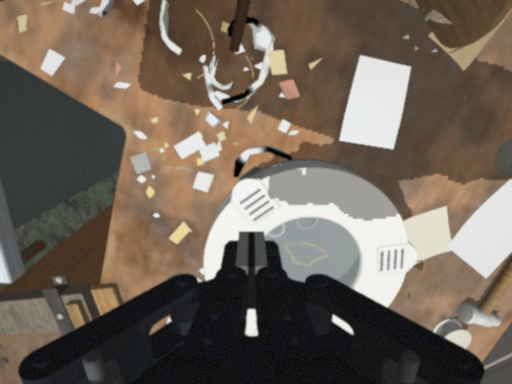

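The wrist view shows tab b at (257,205) and the far tab at (393,260), with the shut fingertips at (251,240). I'll check these positions, then press.

```bash
cat > press.py <<'E'
from h import *
import pickle
np.set_printoptions(precision=3,suppress=True)
c,p,d=pickle.load(open("w1.pkl","rb"))
print("tabs by wrist (rib centres):",onplane(c,257,205,.075),onplane(c,393,260,.075))
C=np.array([.505,-.082]); a0=np.radians(7.3)
def press(k,safe=.10):
    x,y=C+.073*np.array([np.cos(a0+k*2*np.pi/3),np.sin(a0+k*2*np.pi/3)])
    arm.move_straight([x,y,safe],v=.12)
    arm.move_straight([x,y,.080],v=.06); F0=arm.current_contact_force()[2]; log=[]
    for z in np.arange(.078,.0605,-.0015):
        arm.move_straight([x,y,z],v=.03); arm.pause(.05)
        f=arm.current_contact_force()[2]-F0; log.append((round(float(z),4),round(float(arm.current_eef_pos()[2]),4),round(float(f),1)))
        if (z<.068 and f>15) or f>35: break
    arm.pause(.15)
    arm.move_straight([x,y,safe],v=.12)
    print(k,x,y,round(arm.current_clock(),2),log)
E
python3 -c "
from press import *
press(1)"
```

```text
tabs by wrist (rib centres): [ 0.46  -0.024  0.075] [ 0.578 -0.075  0.075]
1 0.4607628467806031 -0.023930435897592597 15.09 [(0.078, 0.0781, -0.2), (0.0765, 0.0765, 0.1), (0.075, 0.075, 0.3), (0.0735, 0.0734, 1.0), (0.072, 0.0718, -0.3), (0.0705, 0.0704, -0.2), (0.069, 0.0689, -0.6), (0.0675, 0.0678, 4.0), (0.066, 0.0674, 17.7)]
```

The wrist measurement agrees within 2 mm, and the first section bottomed hard at 67.4 mm, so it has clicked home. Now the other two.

```bash
python3 -c "
from press import *
press(0)
press(2)
arm.move_straight([.455,-.02,.15],v=.15)
c=arm.get_calibration('top');p,d=arm.capture('top');pickle.dump((c,p,d),open('top2.pkl','wb'))
c=arm.get_calibration('wrist');p,d=arm.capture('wrist');pickle.dump((c,p,d),open('w2.pkl','wb'))
cv2.imwrite('pics/w2.png',p[:,:,::-1]); print(arm.current_clock())
def plane(f):
    c,p,d=pickle.load(open(f,'rb')); P=[]
    for v in range(150,384):
        for u in range(150,430):
            if d[v,u]>0:
                X=bydepth(c,u,v,d[v,u]); r=np.hypot(*(X[:2]-C))
                if .055<r<.085 and .05<X[2]<.09: P.append(X)
    P=np.array(P); s=np.linalg.lstsq(np.c_[P[:,:2]-C,np.ones(len(P))],P[:,2],rcond=None)[0]; print(f,len(P),'slope,z',s)
for f in('w1.pkl','w2.pkl','top.pkl','top2.pkl'): plane(f)
"
```

```text
tabs by wrist (rib centres): [ 0.46  -0.024  0.075] [ 0.578 -0.075  0.075]
0 0.5774082943090721 -0.07272428357210142 20.38 [(0.078, 0.0781, -0.8), (0.0765, 0.0765, -0.4), (0.075, 0.0749, 0.5), (0.0735, 0.0734, 0.6), (0.072, 0.0718, -0.6), (0.0705, 0.0704, -0.1), (0.069, 0.069, -0.5), (0.0675, 0.0679, 4.6), (0.066, 0.0675, 14.3), (0.0645, 0.0671, 25.0)]
2 0.4768288589103247 -0.14934528053030596 25.34 [(0.078, 0.0781, -0.3), (0.0765, 0.0766, 0.8), (0.075, 0.0751, 2.3), (0.0735, 0.0733, 1.0), (0.072, 0.0717, 0.5), (0.0705, 0.0704, -0.4), (0.069, 0.069, -0.9), (0.0675, 0.0679, 4.6), (0.066, 0.0673, 17.0)]
26.525
w1.pkl 9496 slope,z [-0.    -0.002  0.075]
w2.pkl 9257 slope,z [ 0.001 -0.003  0.066]
top.pkl 3277 slope,z [0.001 0.001 0.076]
top2.pkl 1776 slope,z [-0.    -0.004  0.067]
```

View pics/w2.png

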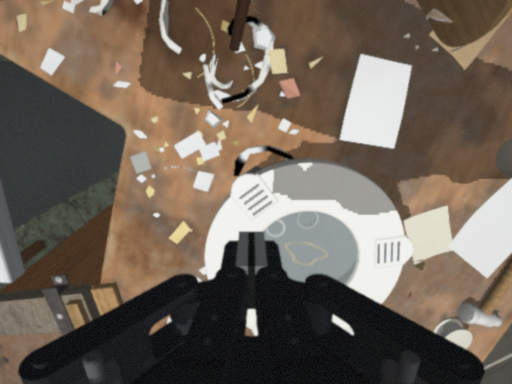

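The lid has dropped about 8–9 mm and lies level to about 4 mrad, and the tub hasn't moved: the tabs are now at (256,198) and (390,251). I'm handing in.

```bash
python3 -c "
from cell import arm
print(arm.current_contact_force()); arm.hand_in(); print(arm.current_clock())"
```

```text
[-0.70136203  0.18293285  0.03757734]
the job is handed in; nothing more can be done
the job is handed in; nothing more can be done
```

All three thumb tabs are pressed home, and I handed the job in at about 26.5 s of the 37 s allowed. I folded the arm up and over the lamp, came down beside the tub, shut the fingers and pressed each tab in turn.

- **Clicks:** each press stopped hard at 67.1–67.5 mm, against a home height of 67 mm. The highest force in any press was 25 N. The sharp give at each click didn't show in my force samples, which stayed under 2.5 N until the tab bottomed.
- **Lid height and level:** depth readings before and after show the rim dropped about 9 mm. The lid is level to about 4 mrad, within the 15 mrad limit. The fitted heights (66–67 mm) agree with home within the calibration.
- **Surroundings:** the tub looks unmoved in the last wrist view. I didn't re-measure the bystanders, but the arm kept clear of them. The hand was in free air at hand-in, with under 1 N on the tool.

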